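Make up two inoculation kits from the jar stock

ROBOT

A 6-joint arm with a two-finger parallel gripper is mounted at the origin on the work surface. World frame = base frame: x ahead of the robot, y to its left, z up, the work surface at z = 0. Lengths are in m, angles in rad, forces in N, time in s.
With the tool pointing down it reaches from about 0.4 to 0.825 m from the base axis. Payload 7 kg.
Tool frame: the origin (TCP) lies midway between the tips of the shut fingers; the grasp point (between the pads) lies arm.hold_point_z behind it (arm.hold_point_z is the distance from the TCP to the grasp point, in m); z points along the fingers, y is the line along which they close (so a half turn about z gives the same grasp; the last joint's range is limited). The gripper opens to 88 mm and grips with 3 to 60 N. Pads are 19 mm wide; open, the fingers measure 130 mm over their backs; the gripper's body (78 mm by 193 mm) begins 47 mm behind the grasp point.
Start: joints at [-1.046, 0.359, 0.012, 0, -1.224, -0.288], TCP at [0.158, -0.656, 0.227] pointing down, gripper open.
Joint ranges: [-3.07, 3.07], [-1.43, 2.12], [-1.02, 1.25], [-3.03, 1.67], [-3.05, -0], [-3.03, 3.03]. Speed limits (rad/s): [2.39, 2.39, 3.01, 3.14, 3.14, 3.14].

INTERFACE

Orientations are given as [roll, pitch, yaw] about the fixed x, y, z axes, in that order (R = Rz(yaw) Ry(pitch) Rx(roll)).
In Python, from station import arm gives the robot as it stands.
- The arm moves only by the shell command python3 -m crank 'ROWS' [OPENING] [FORCE]. ROWS is JSON, a list that holds one entry, the list of rows, each a list of 4 numbers: the shift along the tool's x, y, z in units of 25 mm (1.0 is 25 mm), then the turn about the tool's z in units of 5 degrees (1.0 is 5 degrees). A call has 1 to 12 rows; each row is the pose to reach, as a shift and turn from the pose commanded when the call began, along the tool's axes at that moment; what a row does not reach only later rows make up. A row lasts 1/8 s, in which the tool goes at most 62.5 mm and 10.7 degrees, less where a joint would pass 70% of its speed; a pose out of reach is approached as far as the arm can. A call with a gripper value outside its range is refused whole. OPENING is the closure, from 0 (fully open) to 1 (shut), set as the call begins (- or left out, the last holds). The fingers move at their own pace and stop on an object; FORCE is the grip in N (left out, the last holds). Time passes only in rows, so rows that repeat a pose let the fingers close. It gives the time, the measured TCP pose, the force, the opening and the grip force at its end, in the units of the state.
- arm.get_state(): the state, without advancing time (a new reading comes with each control period).
- arm.grab_frame(name): name is "side" or "top"; returns (picture, depth): 384x512x3 uint8, red, green, blue; 384x512 float32, m along the optical axis (not along the pixel's ray), 0 where there is no reading.
- arm.get_calibration(name): a dict with "mtx" (3x3 intrinsics, pixels), "R" (3x3) and "t" (3): a world point X has camera coordinates R X + t. Camera axes: x right, y down, z forward; pixel columns grow to the right and rows downward; lengths in m; the calibration is good to about 2 mm. A picture is of the moment at which its call begins. get_calibration takes no time and is no camera call.
- arm.job_done(): hands the job in; it is judged then, once.
Trained networks look in the newest picture that a camera, given by its name, has taken for a name from the list of things; names that differ only in an ending like _2 or _b are one class to them, and where a whole thing is asked for, a point or a joint stands for the part that bears it (a point fixed in the world has none). Each returns a list of dicts, best first, with "score" (0 to 1); they miss things now and then, are a little off and sometimes report something else, mostly with a low value. They report only what shows in the picture. A call takes as long as a camera call. They do not tell look-alikes from the thing itself.
- arm.recognise(thing, camera): "extent" ([left, top, width, height] in pixels, round what is visible of it).
- arm.trace(thing, camera): "mask" (384x512 bool, what is visible of it) and "extent" ([left, top, width, height] in pixels, round what is visible of it).
The state is a dict: "t": time; "q": joint angles; "qd": joint speeds; "joint_efforts": joint torques, N m; "eef_pos": TCP position; "ee_rot": TCP orientation; "force": force on the tool from outside, world axes, zero at the start; "moment": the same for the moment, N m; "width": finger opening in m; "gripper_force": force on a finger pad.
Only numpy, scipy, OpenCV 4.12 (cv2) and the standard library are available. Lean on these libraries where they do the work, as an engineer would, in place of code of your own. Each camera call takes 0.05 s, during which the arm holds its last target. There are 200 camera calls.

TASK

Make up the two kits: into the crate with the blue ends go the white-capped jar and the amber bottle, into the crate with the orange ends go the red-capped jar and the white bottle. In each crate stand the jar upright in the large compartment and the bottle upright in the small one, flat on the floor; set each thing down rather than dropping it or knocking it over. Leave the green-capped jar and the green bottle where they stand.

Things in the scene. Friction and masses are not known exactly. Their poses are not given: they have to be found in the camera images.
- crate_blue: Low open white crate with blue lips at both short ends, fixed to the bench. 92 mm along its x, 190 along its y over the lips; walls 4 mm thick, 30 high, floor 4 thick. Origin: centre of its underside. A cross wall divides it: large compartment for the jar 84 x 84 mm, centre at x = 0, y = +34 mm; small one for the bottle 84 (x) by 64 (y) mm, centre at x = 0, y = -44 mm.
- crate_orange: Low open white crate with orange lips at both short ends, fixed to the bench. 92 mm along its x, 190 along its y over the lips; walls 4 mm thick, 30 high, floor 4 thick. Origin: centre of its underside. A cross wall divides it: large compartment for the jar 84 x 84 mm, centre at x = 0, y = -34 mm; small one for the bottle 84 (x) by 64 (y) mm, centre at x = 0, y = +44 mm.
- jar_white: Substrate jar: dark brown-black round jar, pale band at the shoulder, flat white screw cap. 62 mm diameter with straight walls from the underside up to 70 mm, cap 57 mm diameter, 95 mm tall in all, about 280 g. Loose, upright on the bench. Origin at the centre of its underside, z up; round, so its yaw means nothing. For the kit in the crate with blue ends.
- jar_red: Substrate jar: dark brown-black round jar, pale band at the shoulder, flat red screw cap. 62 mm diameter with straight walls from the underside up to 70 mm, cap 57 mm diameter, 95 mm tall in all, about 280 g. Loose, upright on the bench. Origin at the centre of its underside, z up; round, so its yaw means nothing. For the kit in the crate with orange ends.
- jar_green: Substrate jar: dark brown-black round jar, pale band at the shoulder, flat green screw cap. 62 mm diameter with straight walls from the underside up to 70 mm, cap 57 mm diameter, 95 mm tall in all, about 280 g. Loose, upright on the bench. Origin at the centre of its underside, z up; round, so its yaw means nothing. Not wanted in either kit: stays where it stands.
- bottle_amber: Small bottle: amber-brown body, 42 mm diameter with straight walls up to 64 mm, sloping shoulder, narrow black cap (23 mm diameter), 86 mm tall in all, about 90 g. Loose, upright on the bench. Origin at the centre of its underside, z up; round, so its yaw means nothing. For the kit in the crate with blue ends.
- bottle_white: Small bottle: white body, 42 mm diameter with straight walls up to 64 mm, sloping shoulder, narrow black cap (23 mm diameter), 86 mm tall in all, about 90 g. Loose, upright on the bench. Origin at the centre of its underside, z up; round, so its yaw means nothing. For the kit in the crate with orange ends.
- bottle_green: Small bottle: dark green body, 42 mm diameter with straight walls up to 64 mm, sloping shoulder, narrow black cap (23 mm diameter), 86 mm tall in all, about 90 g. Loose, upright on the bench. Origin at the centre of its underside, z up; round, so its yaw means nothing. Not wanted in either kit: stays where it stands.
Mind the look-alikes: they are no part of the job. What is shaped like the bottle_white but purple or yellow is not meant.

How it is judged:
At the end, for the whole second after the job is handed in: Each jar and bottle is in its crate and compartment: jars within 14 mm of its centre, bottles within 14 mm along and 24 mm across the crate; undersides under 10 mm above the crate's, upright within 0.1 rad, released, at rest. Green-capped jar and green bottle moved under 20 mm (x of jar_white in the frame of crate_blue between -0.014 and 0.014 m and y of jar_white in the frame of crate_blue between 0.02 and 0.048 m and z of jar_white in the frame of crate_blue between 0 and 0.01 m and angle between each of jar_white, bottle_amber, jar_red, bottle_white's own z axis and vertical below 0.1 rad and linear speed of each of jar_white, bottle_amber, jar_red, bottle_white below 0.02 m/s and angular speed of each of jar_white, bottle_amber, jar_red, bottle_white below 0.2 rad/s and contact force between each of jar_white, bottle_amber, jar_red, bottle_white and the fingers below 0.1 N and x of bottle_amber in the frame of crate_blue between -0.024 and 0.024 m and y of bottle_amber in the frame of crate_blue between -0.058 and -0.03 m and z of bottle_amber in the frame of crate_blue between 0 and 0.01 m and x of jar_red in the frame of crate_orange between -0.014 and 0.014 m and y of jar_red in the frame of crate_orange between -0.048 and -0.02 m and z of jar_red in the frame of crate_orange between 0 and 0.01 m and x of bottle_white in the frame of crate_orange between -0.024 and 0.024 m and y of bottle_white in the frame of crate_orange between 0.03 and 0.058 m and z of bottle_white in the frame of crate_orange between 0 and 0.01 m and distance of each of jar_green, bottle_green from where it was at the start of the episode below 0.02 m); the robot touches nothing.
It fails at once if a jar or bottle of the kits is dropped or knocked away: faster than 0.6 m/s while the fingers do not touch it (a fall of about 18 mm) ((linear speed of jar_white above 0.6 m/s and contact force between jar_white and the fingers below 0.05 N) or (linear speed of jar_red above 0.6 m/s and contact force between jar_red and the fingers below 0.05 N) or (linear speed of bottle_amber above 0.6 m/s and contact force between bottle_amber and the fingers below 0.05 N) or (linear speed of bottle_white above 0.6 m/s and contact force between bottle_white and the fingers below 0.05 N)).
It fails at once if a jar or bottle of the kits is tipped by more than 0.6 rad (angle between any of jar_white, jar_red, bottle_amber, bottle_white's own z axis and vertical above 0.6 rad).
It fails at once if the green-capped jar or the green bottle is moved more than 20 mm (distance of any of jar_green, bottle_green from where it was at the start of the episode above 0.02 m).
It also fails if it takes over 115 s, if anything falls off the work surface, if the arm or the gripper's body presses on something with over 40 N, if the wrist force passes 120 N, or if a joint passes its speed limit or range.

## Working session

There is one attempt and no reset: what is moved stays moved. The work goes in short steps, Python scripts to look and compute and a shell command to move; the robot and the scene stay as the last step left them, time stands still between calls to the robot, and variables do not carry over. Pictures are saved under pics/ and viewed, at most 14 in all, crops included, and the job is handed in when it is done.

```bash
mkdir -p pics; ls; python3 - <<'E'
from station import arm
import cv2,json
s=arm.get_state();print({k:s[k] for k in('t','eef_pos','ee_rot','width','force')},arm.hold_point_z)
for c in('top','side'):
    p,d=arm.grab_frame(c);cv2.imwrite(f'pics/{c}0.png',cv2.resize(p[:,:,::-1],(768,576)))
    k=arm.get_calibration(c);print(c,(-k['R'].T@k['t']).round(3),k['R'].round(2).tolist(),k['mtx'].round(0).tolist())
E
```

```text
pics
{'t': 0.0, 'eef_pos': array([ 0.15820512, -0.65567265,  0.22558687]), 'ee_rot': array([ 3.13986740e+00, -1.61216014e-04, -2.90491057e+00]), 'width': 0.08754870767650332, 'force': array([-0.05748203,  0.10439141, -0.18304246])} 0.0188
top [0.366 0.04  1.315] [[0.02, -1.0, 0.01], [-0.99, -0.02, -0.14], [0.14, -0.01, -0.99]] [[485.0, 0.0, 250.0], [0.0, 485.0, 187.0], [0.0, 0.0, 1.0]]
side [0.533 1.028 0.967] [[-1.0, -0.02, -0.02], [-0.0, 0.69, -0.72], [0.02, -0.72, -0.69]] [[432.0, 0.0, 254.0], [0.0, 432.0, 194.0], [0.0, 0.0, 1.0]]
```

View pics/top0.png

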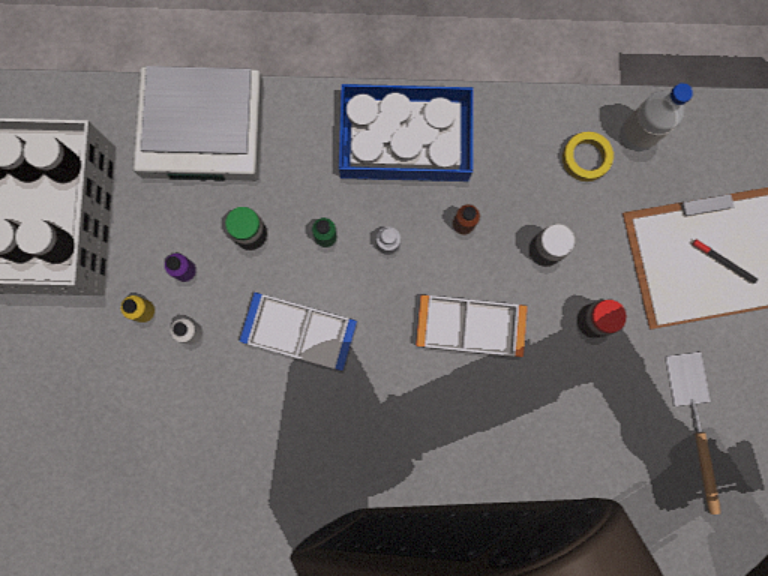

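View pics/side0.png

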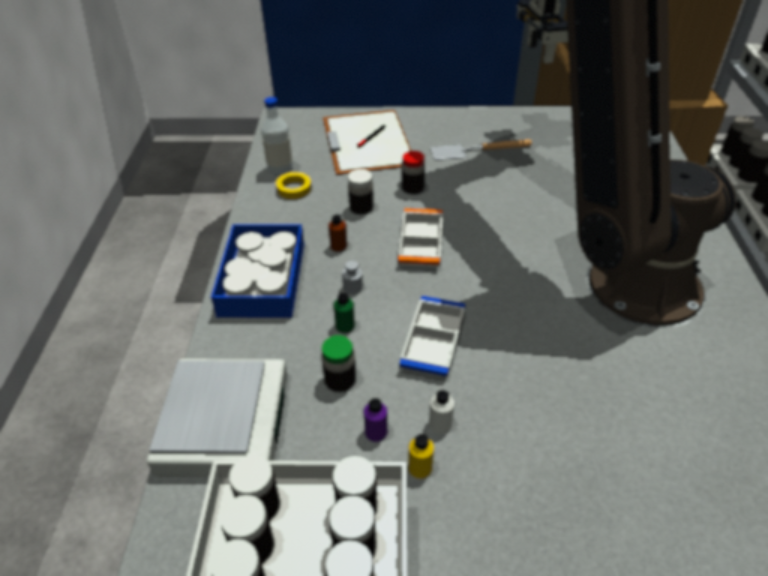

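The top view shows white bottle candidates at (183,330), white with a black cap, and at (388,238), grey with a grey cap. The purple (180,266) and yellow (135,307) ones are look-alikes. (183,330) fits the description. The amber bottle is at (466,218), the white jar at (555,243) and the red jar at (607,317). The blue crate is at (298,331) and the orange one at (471,325).

```bash
cat > h.py <<'E'
from station import arm
import numpy as np,cv2
def cloud(c):
    p,d=arm.grab_frame(c);k=arm.get_calibration(c)
    v,u=np.mgrid[:384,:512];r=np.stack([u,v,np.ones_like(u)],-1)@np.linalg.inv(k['mtx']).T
    return p,d,(r*d[...,None]-k['t'])@k['R']
H=dict(jar_white=.095,jar_red=.095,jar_green=.095,bottle_amber=.086,bottle_white=.086,bottle_green=.086)
def find(c,names):
    p,d,W=cloud(c)
    for n in names:
        for r in arm.trace(n,c)[:3]:
            if r['score']<.3: continue
            m=r['mask']&(d>0);P=W[m]
            if len(P)<10: continue
            z=np.percentile(P[:,2],95)
            T=P[P[:,2]>z-.008]
            print(c,n,round(r['score'],2),'px',[int(x*1.5) for x in r['extent']],'ztop',z.round(3),'top mid',((np.percentile(T,3,0)+np.percentile(T,97,0))/2)[:2].round(4),'size',np.ptp(T,0)[:2].round(3))
            if n.startswith('crate'):
                q=cv2.minAreaRect(P[:,:2].astype(np.float32));print('   rect',np.round(q[0],4),np.round(q[1],4),round(q[2],1))
    return p,d,W
E
python3 - <<'E'
from h import *
p,d,W=find('top',list(H)+['crate_blue','crate_orange'])
find('side',list(H)+['crate_blue','crate_orange'])
# crates by lip colour
hsv=cv2.cvtColor(p,cv2.COLOR_RGB2HSV)
for n,lo,hi,box in(('blue',(105,120,60),(130,255,255),(155,190,240,250)),('orange',(5,120,80),(20,255,255),(270,190,360,245))):
    m=cv2.inRange(hsv,lo,hi)>0;b=np.zeros_like(m);b[box[1]:box[3],box[0]:box[2]]=1;m&=b
    nn,l,st,ce=cv2.connectedComponentsWithStats(m.astype(np.uint8))
    for i in range(1,nn):
        if st[i,4]>30:
            P=W[l==i];print(n,st[i],P.mean(0).round(4),np.median(P,0).round(4))
a=p[195:245,85:150];b=p[135:185,225:290]
cv2.imwrite('pics/crop.png',cv2.resize(np.hstack([a,b]),None,fx=6,fy=6,interpolation=cv2.INTER_CUBIC)[:,:,::-1])
E
```

```text
top jar_white 0.98 px [528, 220, 50, 48] ztop 0.1 top mid [ 0.6206 -0.2816] size [0.054 0.055]
top jar_red 0.97 px [576, 298, 50, 35] ztop 0.1 top mid [ 0.4925 -0.3669] size [0.054 0.053]
top jar_green 0.57 px [220, 205, 48, 44] ztop 0.099 top mid [0.6371 0.2582] size [0.055 0.054]
top bottle_amber 0.57 px [454, 204, 26, 32] ztop 0.088 top mid [ 0.6672 -0.1323] size [0.021 0.022]
top bottle_white 0.81 px [116, 290, 41, 37] ztop 0.088 top mid [0.4908 0.444 ] size [0.021 0.022]
top bottle_white 0.51 px [167, 252, 28, 29] ztop 0.088 top mid [0.567  0.3744] size [0.021 0.022]
top bottle_green 0.55 px [307, 218, 28, 25] ztop 0.09 top mid [0.6371 0.1204] size [0.022 0.019]
top crate_blue 0.7 px [238, 292, 115, 78] ztop 0.033 top mid [0.4568 0.1626] size [0.125 0.198]
   rect [0.4593 0.1627] [0.19   0.0926] 75.8
top crate_orange 0.62 px [417, 290, 103, 70] ztop 0.033 top mid [ 0.4763 -0.1449] size [0.104 0.195]
   rect [ 0.478 -0.148] [0.1967 0.1   ] 84.3
side jar_white 0.82 px [349, 168, 22, 44] ztop 0.096 top mid [ 0.619  -0.2787] size [0.05  0.059]
side jar_white 0.64 px [321, 334, 34, 5
[... 642 characters left out ...]
024]
side bottle_green 0.6 px [332, 291, 28, 40] ztop 0.087 top mid [0.6382 0.1253] size [0.021 0.021]
side crate_blue 0.74 px [396, 293, 74, 86] ztop 0.031 top mid [0.4615 0.1674] size [0.132 0.205]
   rect [0.4593 0.1479] [0.2278 0.1001] 75.5
side crate_orange 0.83 px [401, 207, 40, 58] ztop 0.032 top mid [ 0.4803 -0.1397] size [0.098 0.198]
   rect [ 0.4771 -0.1407] [0.1948 0.0913] 85.3
blue [160 195  14  34 174] [0.481  0.2479 0.035 ] [0.4825 0.2492 0.0302]
blue [224 213  14  34 173] [0.4378 0.0777 0.0381] [0.4388 0.0783 0.0309]
orange [277 197   9  34 185] [ 0.4835 -0.0556  0.0353] [ 0.4845 -0.0556  0.0305]
orange [344 203   7  35 173] [ 0.4669 -0.228   0.0461] [ 0.4671 -0.2312  0.0314]
```

View pics/crop.png

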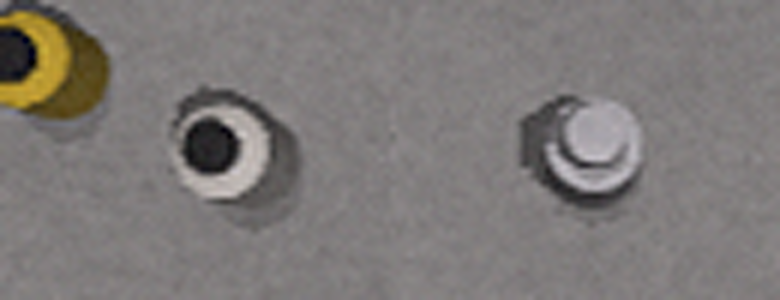

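The crop confirms the white body with a black cap at (210,145) in the crop, so (183,330) in the top view. The one on the right has a grey cap and is not meant. Next I'll work out the moves.

```bash
cat > d.py <<'E'
import sys
from station import arm
import numpy as np
s=arm.get_state();p=s['eef_pos'];r,pi,y=s['ee_rot']
from scipy.spatial.transform import Rotation as R
M=R.from_euler('xyz',[r,pi,y]).as_matrix()
print('t',s['t'],'tcp',p.round(4),'yaw',round(y,3),'w',round(s['width'],4),'g',round(s['gripper_force'],1),'F',s['force'].round(1))
for a in sys.argv[1:]:
    v=[float(x) for x in a.split(',')]
    dy=(v[3]-y+np.pi)%(2*np.pi)-np.pi
    print(a,'->',(M.T@(np.array(v[:3])-p)/.025).round(2),'turn',round(-np.degrees(dy)/5,2))
E
python3 d.py .4925,-.365,.2,-1.67 .4925,-.365,.12,-1.67
python3 - <<'E'
from h import *
p,d,W=cloud('top')
m=(abs(W[...,1]+.13)<.04)&(W[...,0]>.69)&(W[...,0]<.76)
for x in np.arange(.69,.76,.01):
    k=m&(abs(W[...,0]-x)<.005);print(round(x,2),W[k][:,2].max().round(3))
E
```

```text
t 1.0 tcp [ 0.1583 -0.6562  0.2266] yaw -2.905 w 0.0873 g 0.0 F [-0.3 -0.4  0.4]
.4925,-.365,.2,-1.67 -> [-15.73   8.19   1.06] turn -14.15
.4925,-.365,.12,-1.67 -> [-15.73   8.19   4.26] turn -14.15
0.69 0.006
0.7 0.007
0.71 0.009
0.72 0.008
0.73 0.009
0.74 0.009
0.75 0.067
0.76 0.062
```

```bash
python3 -m crank '[[[-2,1,0,-1.8],[-4,2,0,-3.6],[-6,3.1,0.3,-5.4],[-8,4.1,0.5,-7.2],[-10,5.2,0.7,-9],[-12,6.2,0.8,-10.8],[-14,7.2,0.9,-12.6],[-15.7,8.2,1.0,-14.15],[-15.7,8.2,1.0,-14.15],[-15.7,8.2,1.0,-14.15],[-15.7,8.2,1.0,-14.15],[-15.7,8.2,1.0,-14.15]]]' 0 25; python3 d.py .4925,-.365,.16,-1.67 .4925,-.365,.040,-1.67; python3 - <<'E'
from h import *
p,d,W=cloud('side');q,_,_=cloud('top')
cv2.imwrite('pics/a.png',np.hstack([cv2.resize(x,(400,300)) for x in(p[60:252,200:456],q[120:312,256:512])])[:,:,::-1])
E
```

```text
t: 2.55
eef_pos: [0.4911, -0.3656, 0.2017]
ee_rot: [-3.141, -0.0, -1.672]
force: [-0.0, 0.6, -0.2]
width: 0.088
gripper_force: 0.0
t 2.55 tcp [ 0.4911 -0.3656  0.2017] yaw -1.672 w 0.088 g 0.0 F [-0.   0.6 -0.2]
.4925,-.365,.16,-1.67 -> [-0.03 -0.05  1.67] turn -0.02
.4925,-.365,.040,-1.67 -> [-0.03 -0.05  6.47] turn -0.02
```

View pics/a.png

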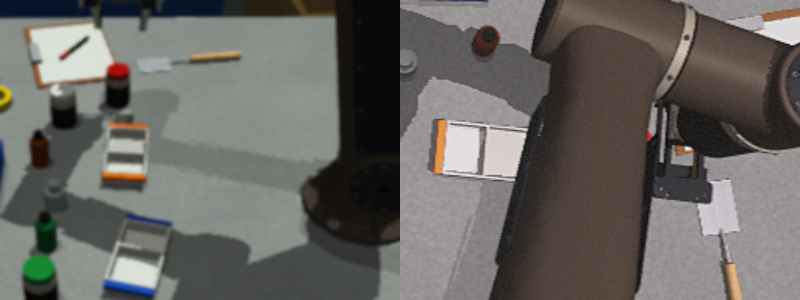

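The side view has the fingers at (90,10) and (150,10), straddling the red cap at (118,70), so I'll descend.

```bash
python3 -m crank '[[[0,0,1,0],[0,0,2,0],[0,0,3,0],[0,0,4,0],[0,0,4.8,0],[0,0,5.4,0],[0,0,6,0],[0,0,6.5,0],[0,0,6.5,0],[0,0,6.5,0]]]' 0 25; python3 -m crank '[[[0,0,0,0],[0,0,0,0],[0,0,0,0],[0,0,0,0],[0,0,0,0],[0,0,0,0]]]' 1 25;python3 d.py .4925,-.365,.2,-1.67
```

```text
t: 3.9
eef_pos: [0.4921, -0.365, 0.0395]
ee_rot: [-3.141, -0.0, -1.67]
force: [0.4, 0.2, -0.6]
width: 0.0879
gripper_force: 0.0
t: 4.65
eef_pos: [0.4929, -0.3652, 0.0397]
ee_rot: [-3.139, -0.001, -1.67]
force: [4.5, -0.4, 3.5]
width: 0.0613
gripper_force: 25.0
t 4.65 tcp [ 0.4929 -0.3652  0.0397] yaw -1.67 w 0.0613 g 25.0 F [ 4.5 -0.4  3.5]
.4925,-.365,.2,-1.67 -> [-0.    0.   -6.41] turn 0.01
```

```bash
python3 -m crank '[[[0,0,-0.3,0],[0,0,-1,0],[0,0,-1.8,0],[0,0,-2.6,0],[0,0,-3.4,0],[0,0,-4.2,0],[0,0,-4.8,0],[0,0,-4.8,0],[0,0,-4.8,0]]]' ;python3 d.py .4734,-.1758,.16,-1.67; python3 - <<'E'
from h import *
p,d,W=cloud('side')
cv2.imwrite('pics/b.png',cv2.resize(p[60:252,200:456],(600,450))[:,:,::-1])
E
```

```text
t: 5.78
eef_pos: [0.4912, -0.3644, 0.1583]
ee_rot: [3.14, 0.001, -1.67]
force: [0.1, -1.0, -3.1]
width: 0.0616
gripper_force: 25.0
t 5.775 tcp [ 0.4912 -0.3644  0.1583] yaw -1.67 w 0.0616 g 25.0 F [ 0.1 -1.  -3.1]
.4734,-.1758,.16,-1.67 -> [-7.44  1.46 -0.06] turn -0.0
```

View pics/b.png

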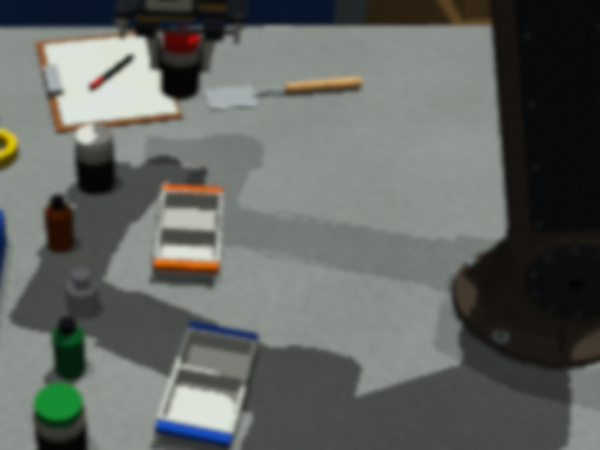

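The jar hangs upright in the gripper at (180,65). The orange crate's large compartment is the far one, and the blue crate's is the near one.

```bash
python3 -m crank '[[[-0.4,0.1,0,0],[-1.2,0.25,0,0],[-2.2,0.45,0,0],[-3.2,0.65,0,0],[-4.2,0.85,0,0],[-5.2,1.05,0,0],[-6.2,1.25,0,0],[-7,1.4,0,0],[-7.45,1.46,0,0],[-7.45,1.46,0,0],[-7.45,1.46,0,0]]]' ;python3 d.py .4734,-.1758,.046,-1.67; python3 - <<'E'
from h import *
p,d,W=cloud('side')
cv2.imwrite('pics/c.png',cv2.resize(p[60:252,200:456],(600,450))[:,:,::-1])
k=(W[...,2]>.09)&(W[...,2]<.13)&(abs(W[...,1]+.176)<.05)&(abs(W[...,0]-.473)<.045)
hsv=cv2.cvtColor(p,cv2.COLOR_RGB2HSV)
for z in(.09,.1,.11,.12,.13,.14):
    k=(abs(W[...,2]-z)<.005)&(abs(W[...,1]+.176)<.05)&(abs(W[...,0]-.473)<.045)
    if k.sum()>5: print(z,W[k].min(0).round(4),W[k].max(0).round(4))
E
```

```text
t: 7.2
eef_pos: [0.474, -0.1759, 0.1591]
ee_rot: [-3.142, -0.0, -1.67]
force: [0.0, -0.2, -2.6]
width: 0.0614
gripper_force: 25.0
t 7.2 tcp [ 0.474  -0.1759  0.1591] yaw -1.67 w 0.0614 g 25.0 F [ 0.  -0.2 -2.6]
.4734,-.1758,.046,-1.67 -> [-0.    0.02  4.52] turn 0.0
0.12 [ 0.4449 -0.1679  0.1183] [ 0.5016 -0.1456  0.1249]
0.13 [ 0.4452 -0.1776  0.125 ] [ 0.5017 -0.1445  0.135 ]
0.14 [ 0.4418 -0.1744  0.1353] [ 0.4986 -0.1452  0.1447]
```

View pics/c.png

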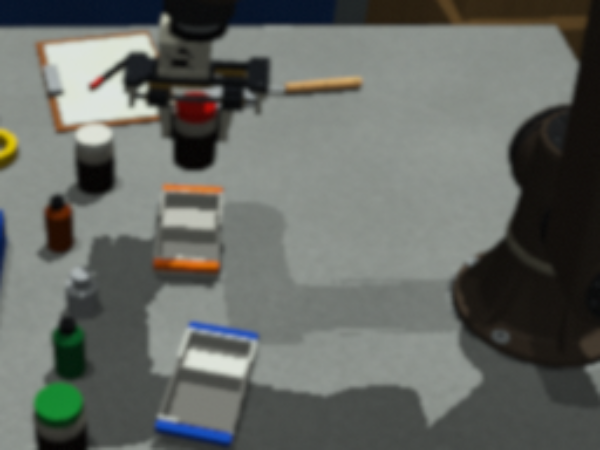

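Jar centre is at about (0.473,-0.1755), above the large compartment. Lowering it.

```bash
python3 -m crank '[[[0,0,0.3,0],[0,0,0.9,0],[0,0,1.7,0],[0,0,2.5,0],[0,0,3.2,0],[0,0,3.8,0],[0,0,4.2,0],[0,0,4.4,0],[0,0,4.55,0],[0,0,4.6,0],[0,0,4.6,0],[0,0,4.6,0]]]'
```

```text
t: 8.75
eef_pos: [0.4741, -0.1758, 0.0444]
ee_rot: [-3.141, 0.0, -1.67]
force: [0.9, -0.2, -3.0]
width: 0.0615
gripper_force: 25.0
```

```bash
python3 -m crank '[[[0,0,0.03,0],[0,0,0.05,0],[0,0,0.05,0]]]'; python3 -m crank '[[[0,0,0,0],[0,0,0,0],[0,0,0,0],[0,0,0,0],[0,0,-0.5,0],[0,0,-1.5,0],[0,0,-3,0],[0,0,-5,0],[0,0,-6,0],[0,0,-6,0]]]' 0; python3 d.py .620,-.280,.2,-1.82
```

```text
t: 9.12
eef_pos: [0.4742, -0.1759, 0.0436]
ee_rot: [-3.141, -0.0, -1.67]
force: [-1.8, 1.4, 6.6]
width: 0.0611
gripper_force: 25.0
t: 10.38
eef_pos: [0.4753, -0.176, 0.196]
ee_rot: [-3.136, 0.0, -1.67]
force: [-0.5, 0.2, -1.0]
width: 0.0875
gripper_force: 0.0
t 10.375 tcp [ 0.4753 -0.176   0.196 ] yaw -1.67 w 0.0875 g 0.0 F [-0.5  0.2 -1. ]
.620,-.280,.2,-1.82 -> [ 3.57 -6.17 -0.12] turn 1.72
```

```bash
python3 -m crank '[[[0.6,-1,0,0.3],[1.3,-2.3,0,0.7],[2,-3.6,0,1],[2.8,-4.9,0,1.4],[3.4,-5.9,0,1.7],[3.55,-6.2,0,1.72],[3.55,-6.2,0,1.72],[3.55,-6.2,0,1.72],[3.55,-6.2,0,1.72]]]' 0 25; python3 d.py .620,-.280,.04,-1.82
python3 - <<'E'
from h import *
find('side',['jar_red','jar_white','crate_orange'])
E
```

```text
t: 11.5
eef_pos: [0.6189, -0.279, 0.1933]
ee_rot: [-3.141, 0.0, -1.819]
force: [0.2, 0.7, 0.4]
width: 0.0877
gripper_force: 0.0
t 11.5 tcp [ 0.6189 -0.279   0.1933] yaw -1.819 w 0.0877 g 0.0 F [0.2 0.7 0.4]
.620,-.280,.04,-1.82 -> [ 0.03 -0.05  6.13] turn 0.01
side jar_red 0.75 px [410, 194, 30, 38] ztop 0.101 top mid [ 0.4724 -0.1742] size [0.051 0.059]
side jar_white 0.9 px [345, 170, 27, 46] ztop 0.097 top mid [ 0.6216 -0.2788] size [0.051 0.059]
side crate_orange 0.61 px [397, 205, 42, 61] ztop 0.032 top mid [ 0.4774 -0.1334] size [0.1   0.195]
   rect [ 0.4767 -0.138 ] [0.1891 0.0928] 85.4
```

Red jar is standing in place. Taking the white jar.

```bash
python3 -m crank '[[[0,0,1,0],[0,0,2,0],[0,0,3,0],[0,0,4,0],[0,0,4.8,0],[0,0,5.4,0],[0,0,5.8,0],[0,0,6.1,0],[0,0,6.1,0],[0,0,6.1,0]]]' 0 25; python3 -m crank '[[[0,0,0,0],[0,0,0,0],[0,0,0,0],[0,0,0,0],[0,0,0,0],[0,0,0,0]]]' 1 25;python3 -m crank '[[[0,0,-0.3,0],[0,0,-1,0],[0,0,-2,0],[0,0,-3,0],[0,0,-4,0],[0,0,-4.8,0],[0,0,-5.6,0],[0,0,-5.6,0],[0,0,-5.6,0]]]';python3 d.py .4684,.1974,.18,-1.82
```

```text
t: 12.95
eef_pos: [0.6198, -0.2796, 0.0409]
ee_rot: [-3.141, -0.0, -1.82]
force: [0.3, -0.3, 0.7]
width: 0.0872
gripper_force: 0.0
t: 13.7
eef_pos: [0.6207, -0.2798, 0.0411]
ee_rot: [-3.139, -0.0, -1.82]
force: [5.4, -1.4, 3.5]
width: 0.0614
gripper_force: 25.0
t: 14.82
eef_pos: [0.6185, -0.2792, 0.1795]
ee_rot: [3.14, 0.0, -1.82]
force: [0.8, 0.5, -2.8]
width: 0.0616
gripper_force: 25.0
t 14.825 tcp [ 0.6185 -0.2792  0.1795] yaw -1.82 w 0.0616 g 25.0 F [ 0.8  0.5 -2.8]
.4684,.1974,.18,-1.82 -> [-1.699e+01  1.053e+01  1.000e-02] turn -0.0
```

```bash
python3 -m crank '[[[-0.5,0.3,0,0],[-1.5,0.93,0,0],[-3,1.86,0,0],[-4.5,2.8,0,0],[-6,3.7,0,0],[-7.5,4.65,0,0],[-9,5.6,0,0],[-10.5,6.5,0,0],[-12,7.45,0,0],[-13.5,8.4,0,0],[-15,9.3,0,0],[-16,9.9,0,0]]]'; python3 -m crank '[[[-0.4,0.25,0,0],[-0.9,0.56,0,0],[-1,0.6,0,0],[-1,0.6,0,0],[-1,0.6,0,0]]]'; python3 d.py .4684,.1974,.0455,-1.82
python3 - <<'E'
from h import *
p,d,W=cloud('side')
x,y=arm.get_state()['eef_pos'][:2]
for z in(.15,.16,.17):
    k=(abs(W[...,2]-z)<.005)&(abs(W[...,1]-y)<.05)&(abs(W[...,0]-x)<.045)
    if k.sum()>5: print(z,W[k].min(0).round(4),W[k].max(0).round(4))
p,d,W=cloud('top')
hsv=cv2.cvtColor(p,cv2.COLOR_RGB2HSV)
cv2.imwrite('pics/d.png',cv2.resize(p[160:280,120:380],(780,360))[:,:,::-1])
E
```

```text
t: 16.32
eef_pos: [0.4766, 0.1708, 0.1798]
ee_rot: [3.141, -0.0, -1.819]
force: [-0.1, 0.1, -2.2]
width: 0.0614
gripper_force: 25.0
t: 16.95
eef_pos: [0.4699, 0.1966, 0.1802]
ee_rot: [3.141, -0.0, -1.821]
force: [0.2, -0.3, -2.7]
width: 0.0613
gripper_force: 25.0
t 16.95 tcp [0.4699 0.1966 0.1802] yaw -1.821 w 0.0613 g 25.0 F [ 0.2 -0.3 -2.7]
.4684,.1974,.0455,-1.82 -> [-0.02  0.07  5.39] turn -0.01
0.15 [0.4409 0.196  0.1451] [0.4994 0.2295 0.1549]
0.16 [0.4377 0.1926 0.155 ] [0.4996 0.2284 0.1648]
0.17 [0.442  0.1966 0.1652] [0.4998 0.2282 0.1749]
```

View pics/d.png

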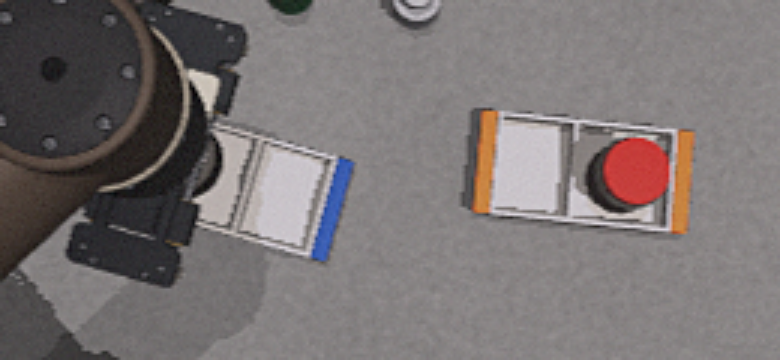

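Red jar (635,170) stands inside its compartment. The white jar is over the blue large compartment, so I'll lower it.

```bash
python3 -m crank '[[[0,0.05,0.3,0],[0,0.05,1,0],[0,0.05,2,0],[0,0.05,3,0],[0,0.05,3.8,0],[0,0.05,4.5,0],[0,0.05,4.9,0],[0,0.05,5.2,0],[0,0.05,5.35,0],[0,0.05,5.4,0],[0,0.05,5.44,0],[0,0.05,5.44,0]]]'
```

```text
t: 18.55
eef_pos: [0.4689, 0.1977, 0.045]
ee_rot: [-3.141, 0.001, -1.82]
force: [-0.3, -0.6, 3.2]
width: 0.0612
gripper_force: 25.0
```

Touching the floor (+3.2 N). Release, rise, and go to the amber bottle.

```bash
python3 -m crank '[[[0,0,0,0],[0,0,0,0],[0,0,0,0],[0,0,0,0],[0,0,-0.5,0],[0,0,-1.5,0],[0,0,-3,0],[0,0,-5,0],[0,0,-6,0],[0,0,-6,0],[0,0,-6,0]]]' 0; python3 d.py .667,-.130,.195,-1.82
python3 - <<'E'
from h import *
find('side',['jar_white','bottle_amber'])
E
```

```text
t: 19.92
eef_pos: [0.4682, 0.1972, 0.1943]
ee_rot: [3.141, 0.0, -1.82]
force: [0.3, 0.2, -0.2]
width: 0.0874
gripper_force: 0.0
t 19.925 tcp [0.4682 0.1972 0.1943] yaw -1.82 w 0.0874 g 0.0 F [ 0.3  0.2 -0.2]
.667,-.130,.195,-1.82 -> [ 10.72 -10.94  -0.03] turn -0.0
side jar_white 0.85 px [409, 309, 36, 53] ztop 0.101 top mid [0.4682 0.1991] size [0.056 0.058]
side bottle_amber 0.57 px [329, 215, 19, 35] ztop 0.085 top mid [ 0.6672 -0.1266] size [0.018 0.021]
```

```bash
python3 -m crank '[[[1,-1,0,0],[2.2,-2.25,0,0],[3.4,-3.5,0,0],[4.6,-4.7,0,0],[5.8,-5.9,0,0],[7,-7.1,0,0],[8.2,-8.4,0,0],[9.4,-9.6,0,0],[10.4,-10.6,0,0],[10.72,-10.94,0,0],[10.72,-10.94,0,0],[10.72,-10.94,0,0]]]' 0.25 15; python3 d.py .667,-.1295,.039,-1.82
```

```text
t: 21.58
eef_pos: [0.6671, -0.1289, 0.1941]
ee_rot: [3.141, 0.0, -1.819]
force: [0.2, 0.2, -0.7]
width: 0.0658
gripper_force: 0.0
t 21.575 tcp [ 0.6671 -0.1289  0.1941] yaw -1.819 w 0.0658 g 0.0 F [ 0.2  0.2 -0.7]
.667,-.1295,.039,-1.82 -> [ 0.02 -0.01  6.2 ] turn 0.01
```

```bash
python3 -m crank '[[[0,0,1,0],[0,0,2,0],[0,0,3,0],[0,0,4,0],[0,0,4.8,0],[0,0,5.4,0],[0,0,5.9,0],[0,0,6.2,0],[0,0,6.2,0],[0,0,6.2,0]]]'; python3 -m crank '[[[0,0,0,0],[0,0,0,0],[0,0,0,0],[0,0,0,0],[0,0,0,0],[0,0,0,0]]]' 1 15;python3 -m crank '[[[0,0,-0.3,0],[0,0,-1,0],[0,0,-2,0],[0,0,-3,0],[0,0,-4,0],[0,0,-4.8,0],[0,0,-5.6,0],[0,0,-5.6,0],[0,0,-5.6,0]]]';python3 d.py .4491,.1219,.18,-1.82
```

```text
t: 22.82
eef_pos: [0.668, -0.1298, 0.0399]
ee_rot: [-3.141, 0.0, -1.82]
force: [0.9, 0.2, -0.1]
width: 0.0657
gripper_force: 0.0
t: 23.58
eef_pos: [0.668, -0.1298, 0.0397]
ee_rot: [-3.141, 0.0, -1.82]
force: [1.4, -0.3, 2.2]
width: 0.0414
gripper_force: 15.0
t: 24.7
eef_pos: [0.667, -0.1297, 0.179]
ee_rot: [3.141, 0.0, -1.82]
force: [0.9, 0.8, -1.8]
width: 0.0414
gripper_force: 14.9
t 24.7 tcp [ 0.667  -0.1297  0.179 ] yaw -1.82 w 0.0414 g 14.9 F [ 0.9  0.8 -1.8]
.4491,.1219,.18,-1.82 -> [-7.6  10.93 -0.03] turn -0.0
```

```bash
python3 -m crank '[[[-0.4,0.5,0,0],[-1,1.4,0,0],[-1.8,2.6,0,0],[-2.6,3.8,0,0],[-3.5,5,0,0],[-4.3,6.2,0,0],[-5.1,7.4,0,0],[-6,8.6,0,0],[-6.8,9.8,0,0],[-7.4,10.6,0,0],[-7.6,10.93,0,0],[-7.6,10.93,0,0]]]'; python3 -m crank '[[[0,0,0,0],[0,0,0,0]]]'; python3 d.py .4491,.1219,.0435,-1.82
python3 - <<'E'
from h import *
p,d,W=cloud('side')
x,y=arm.get_state()['eef_pos'][:2]
for z in(.15,.16,.17):
    k=(abs(W[...,2]-z)<.005)&(abs(W[...,1]-y)<.04)&(abs(W[...,0]-x)<.035)
    if k.sum()>5: print(z,W[k].min(0).round(4),W[k].max(0).round(4))
p,d,W=cloud('side')
cv2.imwrite('pics/e.png',cv2.resize(p[130:322,200:456],(600,450))[:,:,::-1])
E
```

```text
t: 26.2
eef_pos: [0.4491, 0.122, 0.1792]
ee_rot: [3.141, -0.0, -1.819]
force: [-0.1, -0.5, -0.5]
width: 0.0417
gripper_force: 14.9
t: 26.45
eef_pos: [0.4499, 0.1213, 0.1791]
ee_rot: [3.141, -0.0, -1.821]
force: [-1.0, 0.1, -1.4]
width: 0.0417
gripper_force: 14.9
t 26.45 tcp [0.4499 0.1213 0.1791] yaw -1.821 w 0.0417 g 14.9 F [-1.   0.1 -1.4]
.4491,.1219,.0435,-1.82 -> [-0.02  0.04  5.42] turn -0.01
0.15 [0.4307 0.1237 0.145 ] [0.4698 0.1436 0.1549]
0.16 [0.4312 0.1239 0.1552] [0.4702 0.1429 0.1648]
0.17 [0.4318 0.1271 0.165 ] [0.4679 0.144  0.1749]
```

View pics/e.png

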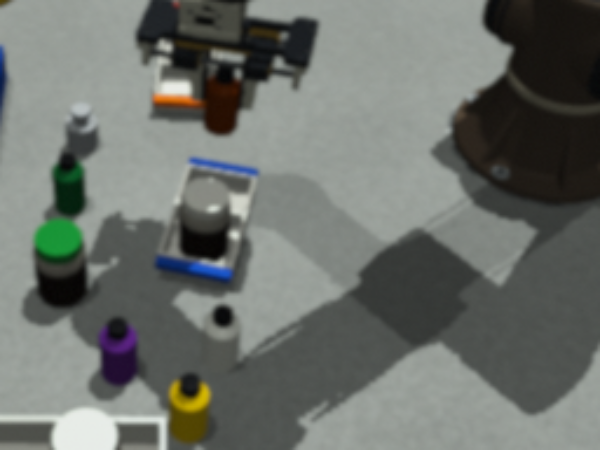

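The amber bottle hangs at (222,100) and the white jar stands in its compartment at (205,220). Lowering the bottle.

```bash
python3 -m crank '[[[0,0,0.3,0],[0,0,1,0],[0,0,2,0],[0,0,3,0],[0,0,3.8,0],[0,0,4.5,0],[0,0,4.9,0],[0,0,5.2,0],[0,0,5.33,0],[0,0,5.38,0],[0,0,5.41,0],[0,0,5.41,0]]]'
```

```text
t: 28.05
eef_pos: [0.4497, 0.1219, 0.0443]
ee_rot: [-3.141, 0.0, -1.82]
force: [0.6, 0.5, -1.2]
width: 0.0418
gripper_force: 14.9
```

```bash
python3 -m crank '[[[0,0,0.02,0],[0,0,0.04,0],[0,0,0.04,0],[0,0,0.04,0]]]'
```

```text
t: 28.55
eef_pos: [0.4499, 0.1219, 0.0435]
ee_rot: [-3.141, 0.0, -1.82]
force: [-0.9, 0.5, 5.5]
width: 0.0416
gripper_force: 14.9
```

```bash
python3 -m crank '[[[0,0,0,0],[0,0,0,0],[0,0,0,0],[0,0,0,0],[0,0,-0.5,0],[0,0,-1.5,0],[0,0,-3,0],[0,0,-5,0],[0,0,-6,0],[0,0,-6,0],[0,0,-6,0]]]' 0.25; python3 d.py .4555,.360,.195,-1.67
python3 - <<'E'
from h import *
find('side',['jar_white','bottle_amber','bottle_white'])
E
```

```text
t: 29.92
eef_pos: [0.4492, 0.1216, 0.1931]
ee_rot: [3.141, 0.0, -1.82]
force: [-0.1, 0.2, -0.0]
width: 0.0658
gripper_force: 0.0
t 29.925 tcp [0.4492 0.1216 0.1931] yaw -1.82 w 0.0658 g 0.0 F [-0.1  0.2 -0. ]
.4555,.360,.195,-1.67 -> [-9.3   2.11 -0.07] turn -1.72
side jar_white 0.95 px [417, 312, 27, 47] ztop 0.101 top mid [0.468  0.1991] size [0.056 0.057]
side bottle_amber 0.51 px [433, 286, 19, 30] ztop 0.091 top mid [0.4501 0.1378] size [0.021 0.061]
side bottle_white 0.95 px [428, 392, 28, 43] ztop 0.087 top mid [0.456  0.3613] size [0.021 0.022]
side bottle_white 0.9 px [406, 431, 28, 50] ztop 0.086 top mid [0.4935 0.4486] size [0.019 0.024]
side bottle_white 0.65 px [366, 400, 22, 41] ztop 0.087 top mid [0.5688 0.38  ] size [0.02  0.026]
```

```bash
python3 -m crank '[[[-0.8,0.2,0,-0.2],[-2,0.45,0,-0.4],[-3.2,0.7,0,-0.6],[-4.4,1,0,-0.8],[-5.6,1.25,0,-1],[-6.8,1.55,0,-1.3],[-8,1.8,0,-1.5],[-9,2.05,0,-1.7],[-9.3,2.11,0,-1.72],[-9.3,2.11,0,-1.72],[-9.3,2.11,0,-1.72],[-9.3,2.11,0,-1.72]]]' 0.25 15; python3 d.py .4555,.360,.039,-1.67
```

```text
t: 31.62
eef_pos: [0.4559, 0.3594, 0.1933]
ee_rot: [-3.141, 0.0, -1.671]
force: [0.1, -0.0, -0.4]
width: 0.0654
gripper_force: 0.0
t 31.625 tcp [0.4559 0.3594 0.1933] yaw -1.671 w 0.0654 g 0.0 F [ 0.1 -0.  -0.4]
.4555,.360,.039,-1.67 -> [-0.02  0.02  6.17] turn -0.01
```

```bash
python3 -m crank '[[[0,0,1,0],[0,0,2,0],[0,0,3,0],[0,0,4,0],[0,0,4.8,0],[0,0,5.4,0],[0,0,5.9,0],[0,0,6.15,0],[0,0,6.15,0],[0,0,6.15,0]]]'; python3 -m crank '[[[0,0,0,0],[0,0,0,0],[0,0,0,0],[0,0,0,0],[0,0,0,0],[0,0,0,0]]]' 1 15;python3 -m crank '[[[0,0,-0.3,0],[0,0,-1,0],[0,0,-2,0],[0,0,-3,0],[0,0,-4,0],[0,0,-4.8,0],[0,0,-5.8,0],[0,0,-6,0],[0,0,-6,0],[0,0,-6,0]]]';python3 d.py .4811,-.0982,.188,-1.67
```

```text
t: 32.88
eef_pos: [0.4561, 0.3604, 0.0398]
ee_rot: [-3.141, 0.001, -1.67]
force: [0.3, 0.3, 0.2]
width: 0.0658
gripper_force: 0.0
t: 33.62
eef_pos: [0.456, 0.3602, 0.0395]
ee_rot: [-3.141, 0.0, -1.67]
force: [-0.1, 0.5, 2.2]
width: 0.0415
gripper_force: 15.0
t: 34.88
eef_pos: [0.4553, 0.3596, 0.1881]
ee_rot: [3.14, -0.001, -1.67]
force: [-0.5, -0.8, -1.7]
width: 0.0415
gripper_force: 15.0
t 34.875 tcp [0.4553 0.3596 0.1881] yaw -1.67 w 0.0415 g 15.0 F [-0.5 -0.8 -1.7]
.4811,-.0982,.188,-1.67 -> [18.12 -2.84  0.03] turn -0.0
```

```bash
python3 -m crank '[[[0.5,-0.1,0,0],[1.5,-0.25,0,0],[3,-0.45,0,0],[4.6,-0.7,0,0],[6.2,-0.95,0,0],[7.8,-1.2,0,0],[9.4,-1.45,0,0],[11,-1.7,0,0],[12.6,-2,0,0],[14.2,-2.2,0,0],[15.8,-2.5,0,0],[17,-2.7,0,0]]]'; python3 -m crank '[[[0.6,-0.1,0,0],[1.12,-0.14,0,0],[1.12,-0.14,0,0],[1.12,-0.14,0,0],[1.12,-0.14,0,0],[1.12,-0.14,0,0]]]'; python3 d.py .4811,-.0982,.0437,-1.67
python3 - <<'E'
from h import *
p,d,W=cloud('side')
x,y=arm.get_state()['eef_pos'][:2]
for z in(.16,.17,.18):
    k=(abs(W[...,2]-z)<.005)&(abs(W[...,1]-y)<.04)&(abs(W[...,0]-x)<.035)
    if k.sum()>5: print(z,W[k].min(0).round(4),W[k].max(0).round(4))
E
```

```text
t: 36.38
eef_pos: [0.4796, -0.0722, 0.1893]
ee_rot: [3.142, -0.0, -1.671]
force: [0.3, 0.5, -0.3]
width: 0.0414
gripper_force: 15.0
t: 37.12
eef_pos: [0.4817, -0.0972, 0.1893]
ee_rot: [-3.142, 0.0, -1.669]
force: [-0.3, 0.2, -1.6]
width: 0.0418
gripper_force: 15.0
t 37.125 tcp [ 0.4817 -0.0972  0.1893] yaw -1.669 w 0.0418 g 15.0 F [-0.3  0.2 -1.6]
.4811,-.0982,.0437,-1.67 -> [0.04 0.02 5.83] turn 0.01
0.16 [ 0.4622 -0.0952  0.1554] [ 0.5002 -0.0752  0.165 ]
0.17 [ 0.4595 -0.0971  0.1656] [ 0.5003 -0.073   0.1749]
0.18 [ 0.4593 -0.1018  0.175 ] [ 0.5005 -0.0746  0.1849]
```

```bash
python3 -m crank '[[[0.04,0,0.3,0],[0.04,0,1,0],[0.04,0,2,0],[0.04,0,3,0],[0.04,0,4,0],[0.04,0,4.8,0],[0.04,0,5.3,0],[0.04,0,5.6,0],[0.04,0,5.75,0],[0.04,0,5.8,0],[0.04,0,5.83,0],[0.04,0,5.83,0]]]'
```

```text
t: 38.67
eef_pos: [0.4817, -0.0987, 0.0438]
ee_rot: [-3.141, 0.0, -1.67]
force: [-0.6, 0.2, -1.2]
width: 0.0417
gripper_force: 15.0
```

```bash
python3 -m crank '[[[0,0,0.02,0],[0,0,0.04,0],[0,0,0.04,0],[0,0,0.04,0]]]'
```

```text
t: 39.17
eef_pos: [0.4819, -0.0987, 0.0433]
ee_rot: [-3.141, -0.0, -1.67]
force: [-1.9, 0.5, 8.3]
width: 0.042
gripper_force: 15.0
```

Contact. Release, rise, and back the arm away for a clear look.

```bash
python3 -m crank '[[[0,0,-0.03,0],[0,0,-0.03,0],[0,0,-0.03,0],[0,0,-0.03,0],[0,0,-0.5,0],[0,0,-1.5,0],[0,0,-3,0],[0,0,-5,0],[0,0,-6,0],[0,0,-6,0]]]' 0.25; python3 -m crank '[[[1,0,0,0],[3,0,0,0],[5,0,0,0],[7,0,0,0],[9,0,0,0],[11,0,0,0],[13,0,0,0],[14,0,0,0],[14,0,0,0],[14,0,0,0]]]'
python3 - <<'E'
from h import *
p,d,W=find('top',['jar_green','bottle_green','jar_white','jar_red','bottle_amber'])
q,_,_=find('side',['jar_green','bottle_green','jar_white','jar_red','bottle_amber','bottle_white'])
cv2.imwrite('pics/f.png',np.vstack([cv2.resize(x,(600,300)) for x in(p[130:260,130:390],q[110:260,180:480])])[:,:,::-1])
E
```

```text
t: 40.42
eef_pos: [0.4829, -0.0986, 0.1957]
ee_rot: [-3.136, 0.001, -1.67]
force: [-0.6, 0.6, 0.1]
width: 0.0658
gripper_force: 0.0
t: 41.68
eef_pos: [0.4464, -0.4465, 0.192]
ee_rot: [3.141, 0.001, -1.67]
force: [-0.1, 1.1, 0.2]
width: 0.0659
gripper_force: 0.0
top jar_green 0.56 px [228, 209, 38, 40] ztop 0.099 top mid [0.638  0.2585] size [0.056 0.054]
top bottle_green 0.74 px [310, 221, 27, 20] ztop 0.089 top mid [0.6363 0.1204] size [0.021 0.019]
top bottle_green 0.43 px [238, 289, 111, 81] ztop 0.035 top mid [0.4601 0.1628] size [0.129 0.2  ]
top jar_white 0.86 px [264, 302, 32, 40] ztop 0.103 top mid [0.4659 0.1925] size [0.053 0.053]
top jar_red 0.87 px [473, 311, 42, 34] ztop 0.104 top mid [ 0.4724 -0.1797] size [0.054 0.056]
top bottle_amber 0.68 px [306, 325, 31, 26] ztop 0.093 top mid [0.4486 0.118 ] size [0.022 0.021]
side jar_green 0.97 px [323, 338, 31, 50] ztop 0.097 top mid [0.6398 0.263 ] size [0.055 0.06 ]
side jar_green 0.42 px [429, 291, 24, 26] ztop 0.098 top mid [0.4494 0.1515] size [0.017 0.077]
side bottle_green 0.66 px [330, 290, 27, 41] ztop 0.085 top mid [0.6381 0.1248] size [0.021 0.025]
side bottle_green 0.44 px [324, 334, 27, 53] ztop 0.097 top mid [0.6387 0.263 ] size [0.054 0.06 ]
side jar_white 0.9 px [417, 312, 32, 48] ztop 0.101 top mid [0.4681 0.1982] size [0.056 0.057]
side jar_red 0.93 px [411, 191, 23, 46] ztop 0.101 top mid [ 0.4712 -0.1739] size [0.051 0.062]
side bottle_amber 0.64 px [430, 290, 23, 23] ztop 0.095 top mid [0.4525 0.1475] size [0.026 0.071]
side bottle_amber 0.32 px [396, 298, 70, 78] ztop 0.033 top mid [0.4612 0.1716] size [0.129 0.205]
side bottle_white 0.8 px [404, 431, 29, 51] ztop 0.087 top mid [0.4935 0.4492] size [0.019 0.021]
side bottle_white 0.7 px [410, 221, 21, 33] ztop 0.089 top mid [ 0.4807 -0.0973] size [0.017 0.026]
side bottle_white 0.64 px [368, 398, 20, 43] ztop 0.087 top mid [0.5689 0.3785] size [0.02  0.023]
```

View pics/f.png

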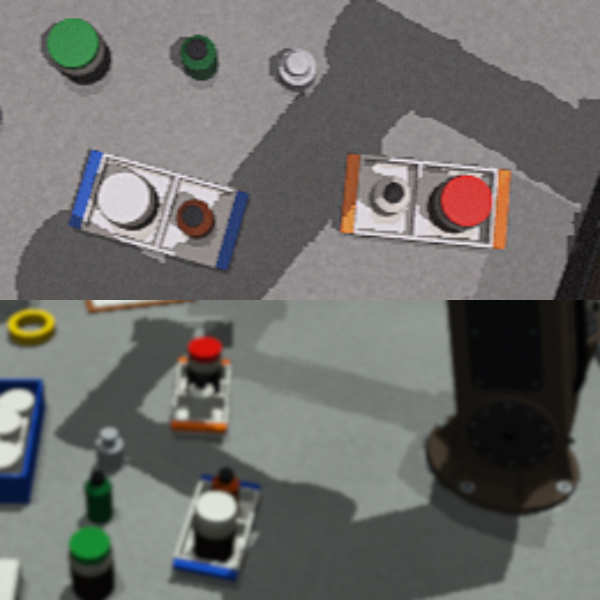

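All four stand upright in the right compartments: white jar (127,198), amber (195,217), white bottle (390,195), red jar (465,203). The green jar and green bottle have not moved. Their cap heights are 4 mm above the bench values, which matches the crate floor.

```bash
python3 -c "
from station import arm
print(arm.job_done())"
```

```text
the job is handed in; nothing more can be done
None
```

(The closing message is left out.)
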